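# Index the riveting stand to the cross label and set its brake

### The arm

A 6-joint arm with a two-finger parallel gripper is mounted at the origin on the work surface. World frame = base frame: x ahead of the robot, y to its left, z up, the work surface at z = 0. Lengths are in m, angles in rad, forces in N, time in s.
With the tool pointing down it reaches from about 0.4 to 0.825 m from the base axis. Payload 7 kg.
Tool frame: the origin (TCP) lies midway between the tips of the shut fingers; the grasp point (between the pads) lies 19 mm behind it; y points along the fingers, z is the direction in which the jaws open and shut, and the axes are right-handed (so a half turn about y gives the same grasp; the last joint's range is limited). The gripper opens to 88 mm and grips with 3 to 60 N. Pads are 19 mm wide; open, the fingers measure 130 mm over their backs; the gripper's body (78 mm by 193 mm) begins 47 mm behind the grasp point.
Start: joints at [-1.006, 0.359, 0.012, 0, -1.224, -0.288], TCP at [0.184, -0.649, 0.227] pointing down, gripper open.
Joint ranges: [-3.07, 3.07], [-1.43, 2.12], [-1.02, 1.25], [-3.03, 1.67], [-3.05, -0], [-3.03, 3.03]. Speed limits (rad/s): [2.39, 2.39, 3.01, 3.14, 3.14, 3.14].

### API

Orientations are given as [roll, pitch, yaw] about the fixed x, y, z axes, in that order (R = Rz(yaw) Ry(pitch) Rx(roll)).
In Python, from station import arm gives the robot as it stands.
- The arm moves only by the tool move_arm, never from a script. Its argument "deltas" is a list of rows, each an object with "dp": the shift along the tool's x, y, z in mm, a list of three; "rotation": the turn, a rotation vector about the tool's x, y, z in degrees, a list of three. A call has 1 to 5 rows; each row shifts and turns the pose as measured when the row begins, along the tool's axes as they then stand; what a row does not reach is not made up. A row lasts 1/12 s, in which the tool goes at most 41.7 mm and 7.16 degrees, less where a joint would pass 70% of its speed; a pose out of reach is approached as far as the arm can. A call is refused whole if a number of a shift passes 41.7 or a number of a turn 7.16, either way. A call with a gripper value outside its range is refused whole. "jaw" is the closure in counts, from 0 (fully open) to 255 (shut), set as the call begins (left out, the last holds). The fingers move at their own pace and stop on an object; "squeeze" is the grip in N (left out, the last holds). Time passes only in rows, so rows that do not move let the fingers close. It gives the time, the measured TCP pose, the force and the opening at its end, in the units of the state.
- arm.get_state(): the state, without advancing time (a new reading comes with each control period).
- arm.grab_frame(name): name is "scene" or "top" or "wrist"; returns a dict with "pixels" (480x640x3 uint8, red, green, blue), "z_map" (480x640 float32, m along the optical axis (not along the pixel's ray), 0 where there is no reading), "fx", "fy", "cx", "cy" (pixels), "cam_to_world" (4x4, takes a point from camera to world coordinates); the wrist camera has in their place "mount" (4x4, takes a point from camera to tool coordinates, whose origin is the TCP and whose axes are the tool frame's). Camera axes: x right, y down, z forward; pixel columns grow to the right and rows downward; lengths in m; the calibration is good to about 2 mm. The wrist camera is an equidistant fisheye: a pixel r from the principal point sees the ray r / f radians off the axis. A picture is of the moment at which its call begins: read the wrist's pose just before it.
- arm.job_done(): hands the job in, once; it reports no verdict.
The state is a dict: "t": time; "q": joint angles; "qd": joint speeds; "joint_efforts": joint torques, N m; "eef_pos": TCP position; "ee_rot": TCP orientation; "force": force on the tool from outside, world axes, zero at the start; "moment": the same for the moment, N m; "width": finger opening in m.
Only numpy, scipy, OpenCV 4.12 (cv2) and the standard library are available. Lean on these libraries where they do the work, as an engineer would, in place of code of your own. Each camera call takes 0.05 s, during which the arm holds its last target.

### The job

On the riveting stand, push the upright tab of the turning disc with your fingertips until it points at the cross-shaped label plug. Then push the brake lever fully over to its other end and move clear. Push only: leave the steel anvil block riding undisturbed on the disc, and leave the other things on the bench where they are.

Things in the scene. Friction and masses are not known exactly. Their poses are not given: they have to be found in the camera images.
- stand: fixed riveting stand: round dark plate, radius 170 mm, 15 mm thick, with a pedestal in its middle. Origin: on the disc's turning axis, at table height; z up. Stands turned up to 0.3 rad either way on the bench. The four label plugs lie on its plate around its own +x side (the side away from the robot), at -70, -35, +35 and +70 degrees from its x axis, in any order.
- turret (a joint): angle of the turning disc about the stand's vertical axis, rad; 0 = tab along the stand's +x, grows counter-clockwise seen from above; stops at -1.6 and 1.6. It starts between -0.2 and 0.2, so it may have to go either way. Held by plain friction (about 2.5 N at the tab), no clicks and no spring: it stays where the pushing stops.
- turret_top (a point): centre of the disc's upper face, on the turning axis, 70 mm above the table. Its x axis points along the tab. The disc has radius 70 mm and is 20 mm thick.
- tab_mid (a point): middle of the upright bright metal tab at the rim of the disc: a plate 26 mm long radially (85 to 111 mm from the axis), 10 mm thick along the turning direction, from 55 to 105 mm above the table; this point is 98 mm from the axis, 80 mm above the table. Push on its flat sides. A low spoke 14 mm wide (55 to 67 mm above the table) joins it to the disc and ends 115 mm from the axis.
- pointer (a point): imaginary point straight out along the tab, 142 mm from the axis, which is the radius of the labels' centres: the tab points exactly at a label when this point is over that label's centre.
- label_cross: THE TARGET: cross-shaped (plus) aluminium plug 12 mm high, fixed on the stand's plate, its centre 142 mm from the disc's turning axis; origin at the centre of its underside (15 mm above the table). Arms 42 mm across and 13 mm wide.
- label_square: square aluminium plug 12 mm high, fixed on the stand's plate, its centre 142 mm from the disc's turning axis; origin at the centre of its underside (15 mm above the table). 34 mm wide.
- label_disc: round aluminium plug 12 mm high, fixed on the stand's plate, its centre 142 mm from the disc's turning axis; origin at the centre of its underside (15 mm above the table). 38 mm in diameter.
- label_bar: single straight bar, aluminium plug 12 mm high, fixed on the stand's plate, its centre 142 mm from the disc's turning axis; origin at the centre of its underside (15 mm above the table). 44 by 13 mm.
- brake (a joint): brake lever angle, rad: 0 as it starts, leaning towards the stand's -x (towards the robot); 1.0 fully over, leaning as much towards the stand's +x. It is light (about 1 N at the knob) and stays where it is left.
- brake_tip (a point): centre of the lever's black ball knob, radius 13 mm, at the end of a 10 mm thick steel rod. It swings in the stand's x-z plane on a radius of 80 mm about a pivot 37 mm above the table, at x = -35 mm, y = +155 mm in the stand's frame; the knob's centre is 107 mm above the table at either end and 117 mm halfway; it travels 77 mm along the stand's +x. Its housing is a block 70 x 50 mm, rising to 50 mm above the table at most.
- anvil_block: loose steel block, 70 x 24 x 34 mm high, 0.3 to 0.6 kg, lying on the middle of the disc and turning with it; origin at the centre of its underside, its long side along its x. Do not lift it or shift it on the disc.
- punch: bystander: loose steel punch standing on the near part of the stand's plate, 22 mm in diameter, 65 mm high; origin under its centre
- die_ring: bystander: loose steel ring, 36 mm across, 14 mm high, on the near part of the stand's plate; origin under its centre
- hammer: bystander: hammer lying on the right of the bench
- scraper: bystander: hand tool with a grey handle lying on the right near the robot
- rivet_jar: bystander: closed jar, 60 mm across, 70 mm high, left of the stand; origin under its centre
- reed_plate: bystander: slotted aluminium plate, 200 x 50 x 5 mm, lying flat on the left
- brush: bystander: brush lying on the left near the robot
There are look-alikes about, which are no part of the job. What is shaped like the anvil_block but blue is not meant.

How it is judged:
On the way, in this order (a step that is already met when the one before it is completed fails the run):
1. the tab points at the cross label, the brake lever not yet pushed (horizontal distance between pointer and label_cross below 0.014 m and value of joint brake below 0.3 rad), for 0.3 s.
2. the brake lever is fully over, the tab still at the cross (horizontal distance between pointer and label_cross below 0.014 m and value of joint brake above 0.85 rad), for 0.2 s.
At the end, for the whole second after the job is handed in: the tab points at the cross label (the point 142 mm out along the tab within 14 mm of the label's centre), the brake lever beyond 0.85 rad of its 1.0, both at rest, the anvil block lying on the disc within 18 mm of its middle (all of step 2 and not (distance between anvil_block and turret_top above 0.018 m) and angle between anvil_block's own z axis and vertical below 0.1 rad and velocity of joint turret between -0.05 and 0.05 rad/s and velocity of joint brake between -0.1 and 0.1 rad/s); the robot touches nothing.
It fails at once if the anvil block is lifted, tipped or shifted on the disc (more than 18 mm from its middle) (distance between anvil_block and turret_top above 0.018 m or angle between anvil_block's own z axis and vertical above 0.3 rad).
It fails at once if a bystander is lifted, carried or pushed away (moved more than 25 mm) (distance of any of punch, die_ring, hammer, scraper, rivet_jar, reed_plate, brush from where it was at the start of the episode above 0.025 m).
It also fails if it takes over 61 s, if anything falls off the work surface, if the arm or the gripper's body presses on something with over 40 N, if the wrist force passes 120 N, or if a joint passes its speed limit or range.

## Working session

There is one attempt and no reset: what is moved stays moved. The work goes in short steps, Python scripts to look and compute and a tool call to move; the robot and the scene stay as the last step left them, time stands still between calls to the robot, and variables do not carry over. Pictures are saved under pics/ and viewed, and the job is handed in when it is done.

Besides the shell and the picture viewer there is one more tool, called after "Emit:" as name(argument=value, ...), one argument or row to a line, values as JSON. move_arm: Moves the arm, as the interface text tells. Its arguments: {"type":"object","properties":{"deltas":{"type":"array","items":{"type":"object","properties":{"dp":{"type":"array","items":{"type":"number"}},"rotation":{"type":"array","items":{"type":"number"}}}}},"jaw":{"type":"number"},"squeeze":{"type":"number"}},"required":["deltas"]}

```bash
mkdir -p pics; ls
python3 - <<'E'
from station import arm
import cv2,numpy as np,pickle
s=arm.get_state();print({k:np.round(v,3) for k,v in s.items()})
for n in("top","scene"):
    f=arm.grab_frame(n);pickle.dump(f,open(n+'.pkl','wb'))
    cv2.imwrite(f'pics/{n}1.png',f['pixels'][:,:,::-1]);print(n,f['fx'],f['cx'],f['cy'],np.round(f['cam_to_world'],3))
E
```

```text
pics
{'t': np.float64(0.0), 'q': array([-1.006,  0.359,  0.011, -0.   , -1.224, -0.288]), 'qd': array([ 0.002, -0.   , -0.001, -0.001,  0.001, -0.   ]), 'joint_efforts': array([-0.0000e+00, -5.8272e+01,  2.9305e+01,  6.9970e+00,  7.0000e-03,
       -0.0000e+00]), 'eef_pos': array([ 0.184, -0.649,  0.226]), 'ee_rot': array([-1.569,  0.   ,  0.277]), 'force': array([-0.027,  0.169,  0.188]), 'moment': array([ 0.006, -0.001,  0.041]), 'width': np.float64(0.088)}
top 521.926142672467 326.7910317470805 233.9876142537534 [[-1.800e-02 -9.770e-01  2.150e-01  2.780e-01]
 [-1.000e+00  1.700e-02 -4.000e-03  5.600e-02]
 [ 1.000e-03 -2.150e-01 -9.770e-01  1.188e+00]
 [ 0.000e+00  0.000e+00  0.000e+00  1.000e+00]]
scene 437.09725754136844 322.0198020547841 238.1067078869045 [[-0.219  0.6   -0.77   1.166]
 [ 0.976  0.149 -0.161  0.181]
 [ 0.018 -0.786 -0.618  0.61 ]
 [ 0.     0.     0.     1.   ]]
```

View pics/top1.png

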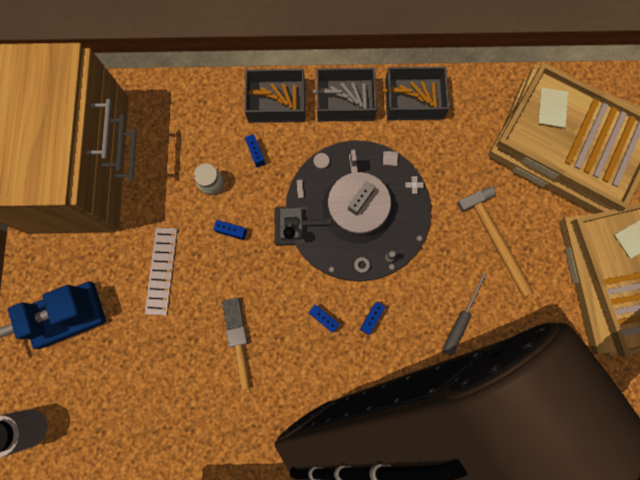

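View pics/scene1.png

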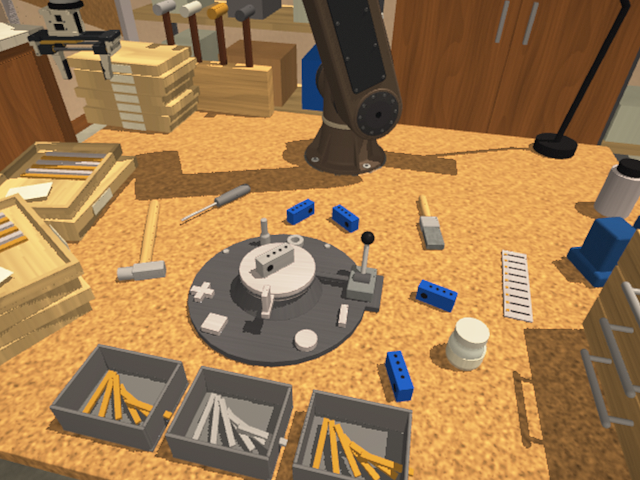

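The top view shows the cross at (415,184), square (390,158), disc (321,160), bar (300,189), tab near (353,158) and knob (289,232). The cross is the rightmost label, so the disc has to turn clockwise. Next I measure.

```bash
cat > h.py <<'E'
import cv2,numpy as np,pickle
def ray(f,u,v,z):
    T=f['cam_to_world'];d=T[:3,:3]@np.array([(u-f['cx'])/f['fx'],(v-f['cy'])/f['fy'],1]);o=T[:3,3]
    return o+d*(z-o[2])/d[2]
E
python3 - <<'E'
from h import *
from scipy.optimize import least_squares
f=pickle.load(open('top.pkl','rb'));im=f['pixels'].astype(int)
m=((im.min(2)>120)&(im.max(2)-im.min(2)<50)).astype(np.uint8)
m[:130]=0;m[290:]=0;m[:,:270]=0;m[:,445:]=0
n,l,st,c=cv2.connectedComponentsWithStats(m)
for i in range(1,n):
    if st[i,4]>15: print(st[i],c[i].round(1),ray(f,*c[i],.027).round(4))
big=cv2.resize(f['pixels'][120:300,250:460,::-1],None,fx=3.8,fy=3.3,interpolation=cv2.INTER_CUBIC);cv2.imwrite('pics/crop1.png',big)
E
```

```text
[352 151   3   9  17] [353.2 154.5] [ 0.7233 -0.0151  0.027 ]
[383 152  14  13 135] [389.6 158.1] [ 0.7129 -0.1004  0.027 ]
[315 154  14  13 143] [321.2 160. ] [0.7109 0.0606 0.027 ]
[ 329  167   61   64 1985] [356.6 202.5] [ 0.6059 -0.0196  0.027 ]
[406 177  17  16 116] [414.3 184.5] [ 0.6471 -0.155   0.027 ]
[297 181   6  16  62] [299.7 188.6] [0.6417 0.1115 0.027 ]
```

Run:
```python
from h import *
f=pickle.load(open('scene.pkl','rb'));print(f['z_map'].min(),f['z_map'].max())
big=cv2.resize(f['pixels'][210:370,180:400,::-1],None,fx=3.6,fy=3.6,interpolation=cv2.INTER_CUBIC);cv2.imwrite('pics/crop2.png',big)
```

```text
0.0 3.4179964
```

View pics/crop1.png

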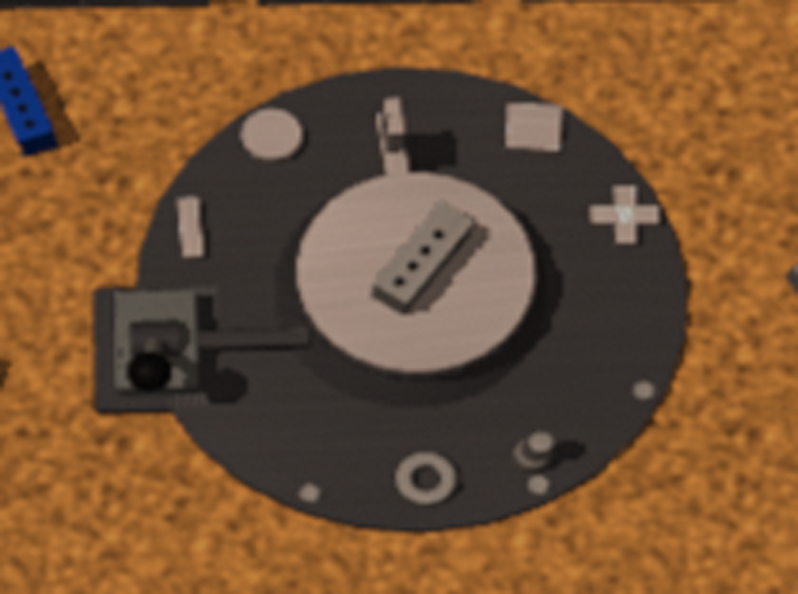

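View pics/crop2.png

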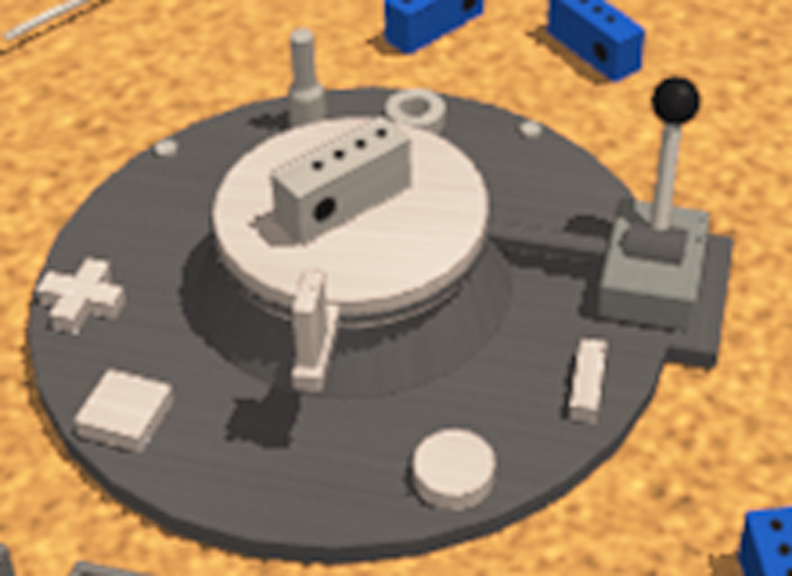

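Run:
```python
from h import *
from scipy.optimize import least_squares
f=pickle.load(open('top.pkl','rb'));im=f['pixels'].astype(int)
L=np.array([[ .6471,-.155],[.7129,-.1004],[.7109,.0606],[.6417,.1115]]);a=np.radians([-70,-35,35,70])
r=least_squares(lambda p:(p[:2]+.142*np.c_[np.cos(a+p[2]),np.sin(a+p[2])]-L).ravel(),[.6,0,0])
print(r.x,r.fun.reshape(4,2).round(4))
x,y,th=r.x
c,s=np.cos(th),np.sin(th);W=lambda p:np.array([x+c*p[0]-s*p[1],y+s*p[0]+c*p[1]])
print('cross',W([.142*np.cos(a[0]),.142*np.sin(a[0])]),'knob',W([-.035-.0384,.155]),'end',W([.0034,.155]))
# disc top: fit circle at z .07
m=((im.min(2)>110)&(im.max(2)-im.min(2)<60)).astype(np.uint8);m[:165]=0;m[245:]=0;m[:,:325]=0;m[:,395:]=0
k=max(cv2.findContours(m,0,1)[0],key=cv2.contourArea);k=cv2.convexHull(k)[:,0]
P=np.array([ray(f,u,v,.07)[:2] for u,v in k]);q=cv2.minEnclosingCircle((P*1000).astype(np.float32));print('disc',q)
# tab edge
sc=f['pixels'][140:180,335:375,::-1];cv2.imwrite('pics/tab.png',cv2.resize(sc,None,fx=14,fy=14,interpolation=0))
for n in('punch','ring'):pass
# knob dark in top and tab
for (u,v,z) in [(392.5,450-8,.065)]:
    print('punch',ray(f,250+541/3.8,120+441/3.3,.08))
print('ring',ray(f,250+426/3.8,120+478/3.3,.029))
print('knob',ray(f,250+150/3.8,120+371/3.3,.107))
print('tabtop end pts',ray(f,250+391/3.8,120+100/3.3,.105),ray(f,250+380/3.8,120+125/3.3,.105))
```

```text
[ 0.59572157 -0.02238665  0.01894323] [[-0.0003  0.0001]
 [ 0.0007 -0.0012]
 [-0.0004  0.0006]
 [ 0.0001  0.0004]]
cross [ 0.64680728 -0.1548791 ] knob [0.51939871 0.13119519] end [0.59618493 0.13264995]
disc ((603.133544921875, -18.557994842529297), 74.9119644165039)
punch [ 0.47528434 -0.08983334  0.08      ]
ring [ 0.46002863 -0.02748523  0.029     ]
knob [0.51993619 0.12995928 0.107     ]
tabtop end pts [ 0.70323299 -0.00991864  0.105     ] [ 0.68570469 -0.00306836  0.105     ]
```

View pics/tab.png

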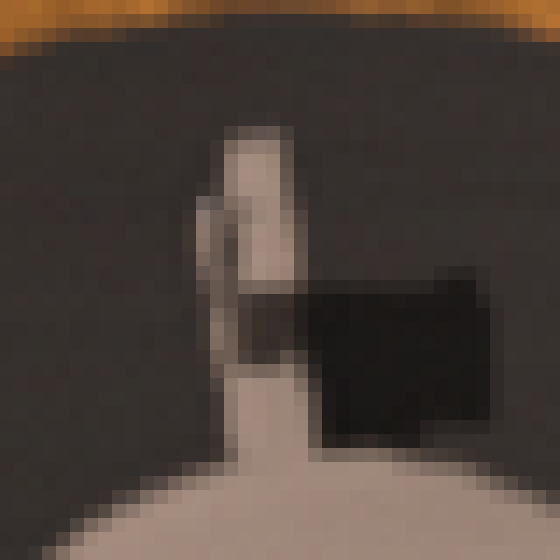

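```bash
cat > go.py <<'E'
import sys,numpy as np
from station import arm
from scipy.spatial.transform import Rotation as R
# usage: go.py x y z yaw -> remaining delta in tool axes (mm, deg)
def rep(t,yaw):
    s=arm.get_state();A=R.from_euler('xyz',s['ee_rot']);B=R.from_euler('xyz',[-np.pi/2,0,yaw])
    print('t',round(float(s['t']),2),'p',np.round(s['eef_pos'],4),'rot',np.round(s['ee_rot'],3),'F',np.round(s['force'],1),'w',s['width'].round(3))
    print(' d mm',A.inv().apply(np.array(t)-s['eef_pos']).round(4)*1000,'rot deg',np.degrees((A.inv()*B).as_rotvec()).round(2))
if __name__=='__main__':
    a=list(map(float,sys.argv[1:]));rep(a[:3],a[3])
E
python3 - <<'E'
import numpy as np
for p in (.124,0,-.3,-.6,-.9,-1.2028):
    for o in (.045,.026):print(p,o,(np.array([.5957,-.0224])+.098*np.array([np.cos(p),np.sin(p)])+o*np.array([-np.sin(p),np.cos(p)])).round(4))
E
```

```text
0.124 0.045 [0.6874 0.0344]
0.124 0.026 [0.6897 0.0155]
0 0.045 [0.6937 0.0226]
0 0.026 [0.6937 0.0036]
-0.3 0.045 [ 0.7026 -0.0084]
-0.3 0.026 [ 0.697  -0.0265]
-0.6 0.045 [ 0.702  -0.0406]
-0.6 0.026 [ 0.6913 -0.0563]
-0.9 0.045 [ 0.6919 -0.0712]
-0.9 0.026 [ 0.677 -0.083]
-1.2028 0.045 [ 0.6729 -0.0977]
-1.2028 0.026 [ 0.6552 -0.1045]
```

Emit:
move_arm(
  deltas=[
    {"dp": [32,0,25],"rotation": [0,0,0]},
    {"dp": [32,0,25],"rotation": [0,0,0]},
    {"dp": [32,0,25],"rotation": [0,0,0]},
    {"dp": [32,0,25],"rotation": [0,0,0]},
    {"dp": [32,0,25],"rotation": [0,0,0]},
  ],
  jaw=255,
  squeeze=20,
)

```text
t: 0.52
eef_pos: [0.302, -0.4841, 0.2205]
ee_rot: [-1.563, 0.004, 0.265]
force: [1.5, -0.4, 1.5]
width: 0.0598
```

Emit:
move_arm(
  deltas=[
    {"dp": [32,-2,25],"rotation": [0,0,0]},
    {"dp": [32,0,25],"rotation": [0,0,0]},
    {"dp": [32,0,25],"rotation": [0,0,0]},
    {"dp": [32,0,25],"rotation": [0,0,0]},
    {"dp": [32,0,25],"rotation": [0,0,0]},
  ],
)

```text
t: 0.93
eef_pos: [0.4243, -0.315, 0.2218]
ee_rot: [-1.561, 0.005, 0.264]
force: [0.5, -0.6, -0.1]
width: 0.0263
```

Emit:
move_arm(
  deltas=[
    {"dp": [32,-2,25],"rotation": [0,0,0]},
    {"dp": [32,0,25],"rotation": [0,0,0]},
    {"dp": [32,0,25],"rotation": [0,0,0]},
    {"dp": [32,0,25],"rotation": [0,0,0]},
    {"dp": [32,0,25],"rotation": [0,0,0]},
  ],
)

```text
t: 1.35
eef_pos: [0.5465, -0.1462, 0.2242]
ee_rot: [-1.56, 0.005, 0.265]
force: [0.4, -1.4, 0.0]
width: 0.0005
```

```bash
python3 go.py .687 .038 .2 .124
```

```text
Traceback (most recent call last):
  File "go.py", line 10, in <module>
    a=list(map(float,sys.argv[1:]));rep(a[:3],a[3])
                                    ~~~^^^^^^^^^^^^
  File "go.py", line 7, in rep
    print('t',round(float(s['t']),2),'p',np.round(s['eef_pos'],4),'rot',np.round(s['ee_rot'],3),'F',np.round(s['force'],1),'w',s['width'].round(3))
                                                                                                                               ^^^^^^^^^^^^^^^^
AttributeError: 'float' object has no attribute 'round'
```

```bash
sed -i "s/s\['width'\].round(3)/round(s['width'],3)/" go.py; python3 go.py .687 .038 .2 .124
```

```text
t 1.35 p [ 0.5465 -0.1462  0.2242] rot [-1.56   0.005  0.265] F [ 0.4 -1.4  0. ] w 0.0
 d mm [183.9  24.8 140.8] rot deg [-0.59  8.05 -0.34]
```

Emit:
move_arm(
  deltas=[
    {"dp": [32,4,25],"rotation": [0,2,0]},
    {"dp": [32,4,25],"rotation": [0,2,0]},
    {"dp": [32,4,25],"rotation": [0,2,0]},
    {"dp": [32,4,25],"rotation": [0,2,0]},
    {"dp": [30,4,25],"rotation": [0,0,0]},
  ],
)

```text
t: 1.77
eef_pos: [0.678, 0.0135, 0.2049]
ee_rot: [-1.561, 0.006, 0.12]
force: [0.8, -1.3, 0.3]
width: 0.0005
```

```bash
python3 go.py .687 .038 .2 .124
```

```text
t 1.77 p [0.678  0.0135 0.2049] rot [-1.561  0.006  0.12 ] F [ 0.8 -1.3  0.3] w 0.001
 d mm [11.9  5.  23.2] rot deg [-0.58 -0.22 -0.34]
```

Emit:
move_arm(
  deltas=[
    {"dp": [12,10,25],"rotation": [-0.6,0,-0.3]},
    {"dp": [0,20,0],"rotation": [0,0,0]},
    {"dp": [0,0,0],"rotation": [0,0,0]},
  ],
)

```text
t: 2.02
eef_pos: [0.691, 0.0481, 0.1697]
ee_rot: [-1.572, 0.003, 0.125]
force: [-1.7, 0.4, -2.1]
width: 0.0008
```

```bash
python3 go.py .687 .038 .08 .124
python3 - <<'E'
from station import arm
import cv2
for n in('scene','wrist'):
    cv2.imwrite(f'pics/{n}2.png',arm.grab_frame(n)['pixels'][:,:,::-1])
E
```

```text
t 2.02 p [0.691  0.0481 0.1697] rot [-1.572  0.003  0.125] F [-1.7  0.4 -2.1] w 0.001
 d mm [-4.9 89.8 -9.5] rot deg [ 0.06  0.04 -0.19]
```

View pics/scene2.png

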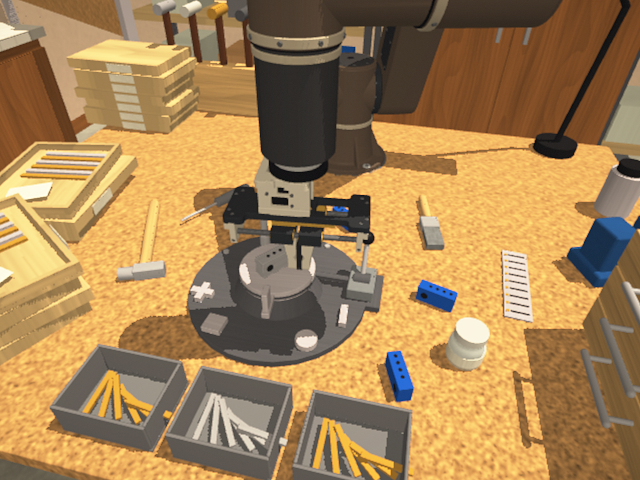

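View pics/wrist2.png

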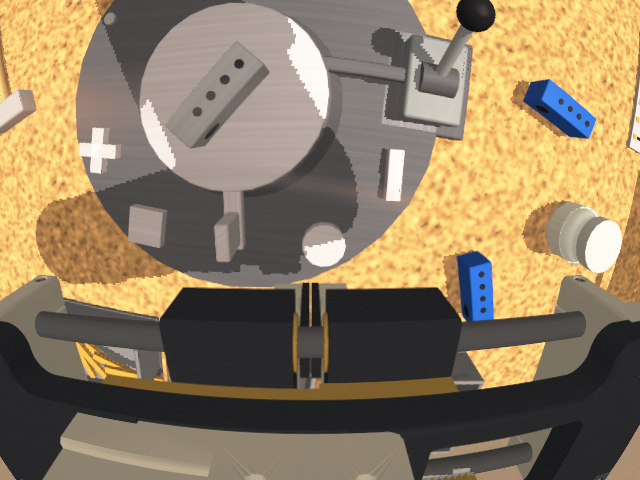

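The scene view shows the shut fingers at (300,255) above and to the left of the tab (267,300). The wrist view shows the tab at (228,235), clear. Next I descend.

Emit:
move_arm(
  deltas=[
    {"dp": [-5,30,-3],"rotation": [0,0,0]},
    {"dp": [0,30,0],"rotation": [0,0,0]},
    {"dp": [0,20,0],"rotation": [0,0,0]},
    {"dp": [0,5,0],"rotation": [0,0,0]},
    {"dp": [0,0,0],"rotation": [0,0,0]},
  ],
)

```text
t: 2.53
eef_pos: [0.6914, 0.0389, 0.0968]
ee_rot: [-1.572, -0.014, 0.121]
force: [-1.6, 0.4, 0.1]
width: 0.0002
```

```bash
python3 go.py .6897 .0155 .08 .124
```

```text
t 2.53 p [0.6914 0.0389 0.0968] rot [-1.572 -0.014  0.121] F [-1.6  0.4  0.1] w 0.0
 d mm [ -4.7  16.7 -23. ] rot deg [ 0.08 -0.15  0.8 ]
```

Emit:
move_arm(
  deltas=[
    {"dp": [-3,14,-4],"rotation": [0,0,0.7]},
    {"dp": [0,2,-8],"rotation": [0,0,0]},
    {"dp": [0,1,-7],"rotation": [0,0,0]},
    {"dp": [0,0,-3],"rotation": [0,0,0]},
  ],
)

```text
t: 2.87
eef_pos: [0.6938, 0.0139, 0.0851]
ee_rot: [-1.572, -0.008, 0.121]
force: [-0.4, 0.6, -0.4]
width: 0.0002
```

```bash
python3 go.py .6897 .0155 .08 .124
```

```text
t 2.87 p [0.6938 0.0139 0.0851] rot [-1.572 -0.008  0.121] F [-0.4  0.6 -0.4] w 0.0
 d mm [-4.   5.1  2.1] rot deg [ 0.06 -0.17  0.46]
```

Emit:
move_arm(
  deltas=[
    {"dp": [-1,1,-5],"rotation": [0,3,0]},
    {"dp": [0,1,-5],"rotation": [0,3,0]},
    {"dp": [0,1,-5],"rotation": [0,3,0]},
    {"dp": [0,0,-5],"rotation": [0,3,0]},
    {"dp": [0,0,-5],"rotation": [0,3,0]},
  ],
)

```text
t: 3.28
eef_pos: [0.6985, -0.0119, 0.0875]
ee_rot: [-1.563, -0.019, -0.151]
force: [1.2, 3.0, -2.3]
width: 0.0002
```

```bash
cat > tg.py <<'E'
import numpy as np
from station import arm
s=arm.get_state();p=s['eef_pos'][:2]-np.array([.5957,-.0224]);y=s['ee_rot'][2]
c,n=np.cos(y),np.sin(y);print('t',round(s['t'],2),'tool-frame radial',round((c*p[0]+n*p[1])*1e3,1),'tang',round((-n*p[0]+c*p[1])*1e3,1),'rot',np.round(s['ee_rot'],3),'z',round(s['eef_pos'][2],3),'F',np.round(s['force'],1))
print('yaw to go deg',np.degrees(y+1.2028).round(1))
E
python3 tg.py
```

```text
t 3.28 tool-frame radial 100.0 tang 25.8 rot [-1.563 -0.019 -0.151] z 0.088 F [ 1.2  3.  -2.3]
yaw to go deg 60.3
```

Emit:
move_arm(
  deltas=[
    {"dp": [0,2,-5],"rotation": [0,3,0.5]},
    {"dp": [1,1,-5],"rotation": [0,3,0]},
    {"dp": [1,1,-5],"rotation": [0,3,0]},
    {"dp": [1,1,-5],"rotation": [0,3,0]},
    {"dp": [1,1,-5],"rotation": [0,3,0]},
  ],
)

```text
t: 3.7
eef_pos: [0.6992, -0.0375, 0.0871]
ee_rot: [-1.553, -0.014, -0.427]
force: [-0.5, 2.6, 0.2]
width: 0.0008
```

```bash
python3 tg.py
```

```text
t 3.7 tool-frame radial 100.5 tang 29.2 rot [-1.553 -0.014 -0.427] z 0.087 F [-0.5  2.6  0.2]
yaw to go deg 44.5
```

Emit:
move_arm(
  deltas=[
    {"dp": [0,2,-6],"rotation": [-0.5,2.5,0.3]},
    {"dp": [1,1,-6],"rotation": [-0.3,2.5,0]},
    {"dp": [1,1,-6],"rotation": [0,2.5,0]},
    {"dp": [1,1,-6],"rotation": [0,2.5,0]},
    {"dp": [1,1,-6],"rotation": [0,2.5,0]},
  ],
)

```text
t: 4.12
eef_pos: [0.6918, -0.0657, 0.0867]
ee_rot: [-1.556, -0.013, -0.657]
force: [0.3, 3.7, 0.1]
width: 0.0005
```

```bash
python3 tg.py
```

```text
t 4.12 tool-frame radial 102.5 tang 24.4 rot [-1.556 -0.013 -0.657] z 0.087 F [0.3 3.7 0.1]
yaw to go deg 31.3
```

Emit:
move_arm(
  deltas=[
    {"dp": [-1,1,-5],"rotation": [-0.5,3,0.3]},
    {"dp": [0,1,-5],"rotation": [-0.3,3,0]},
    {"dp": [0,1,-5],"rotation": [0,3,0]},
    {"dp": [0,1,-5],"rotation": [0,3,0]},
    {"dp": [0,1,-5],"rotation": [0,3,0]},
  ],
)

```text
t: 4.53
eef_pos: [0.6805, -0.0847, 0.0877]
ee_rot: [-1.554, -0.015, -0.932]
force: [3.6, 1.0, -1.4]
width: 0.0003
```

```bash
python3 tg.py
```

```text
t 4.53 tool-frame radial 100.6 tang 31.0 rot [-1.554 -0.015 -0.932] z 0.088 F [ 3.6  1.  -1.4]
yaw to go deg 15.5
```

Emit:
move_arm(
  deltas=[
    {"dp": [-1,1,-6],"rotation": [-0.5,2,0.3]},
    {"dp": [0,1,-6],"rotation": [-0.3,2,0]},
    {"dp": [0,1,-6],"rotation": [0,2,0]},
    {"dp": [0,1,-3],"rotation": [0,2,0]},
    {"dp": [0,0,0],"rotation": [0,0,0]},
  ],
)

```text
t: 4.95
eef_pos: [0.6682, -0.0979, 0.0893]
ee_rot: [-1.552, -0.014, -1.083]
force: [-0.7, -0.3, 0.3]
width: 0.0001
```

```bash
python3 tg.py;  python3 - <<'E'
from station import arm
import cv2,pickle
for n in('top','scene'):
    f=arm.grab_frame(n);pickle.dump(f,open(n+'3.pkl','wb'))
    im=f['pixels'][:,:,::-1]; im=im[130:290,270:450] if n=='top' else im[200:370,180:400]
    cv2.imwrite(f'pics/{n}3.png',cv2.resize(im,None,fx=3.5,fy=3.5,interpolation=cv2.INTER_CUBIC))
E
```

```text
t 4.95 tool-frame radial 100.6 tang 28.7 rot [-1.552 -0.014 -1.083] z 0.089 F [-0.7 -0.3  0.3]
yaw to go deg 6.9
```

View pics/scene3.png

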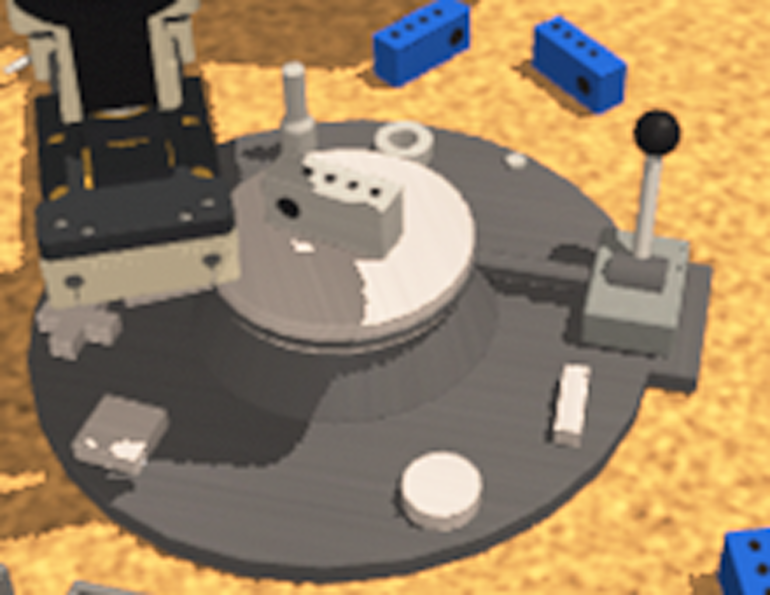

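View pics/top3.png

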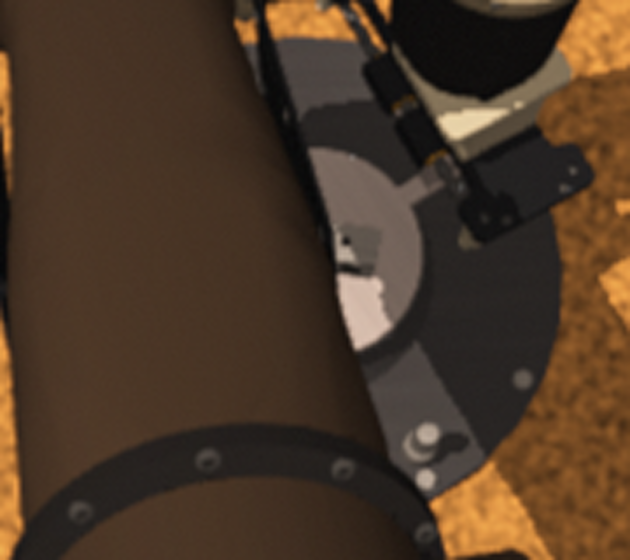

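```bash
python3 - <<'E'
from station import arm
import cv2,pickle
s=arm.get_state();f=arm.grab_frame('wrist');pickle.dump((s,f),open('w4.pkl','wb'))
print(f['fx'],f['cx'],f['cy'],f['mount'].round(3))
cv2.imwrite('pics/wrist4.png',f['pixels'][:,:,::-1])
E
```

```text
371.64829954431775 310.03706617891805 238.84088065204767 [[ 0.     0.957  0.289 -0.079]
 [ 0.001 -0.289  0.957 -0.158]
 [ 1.    -0.    -0.001  0.001]
 [ 0.     0.     0.     1.   ]]
```

View pics/wrist4.png

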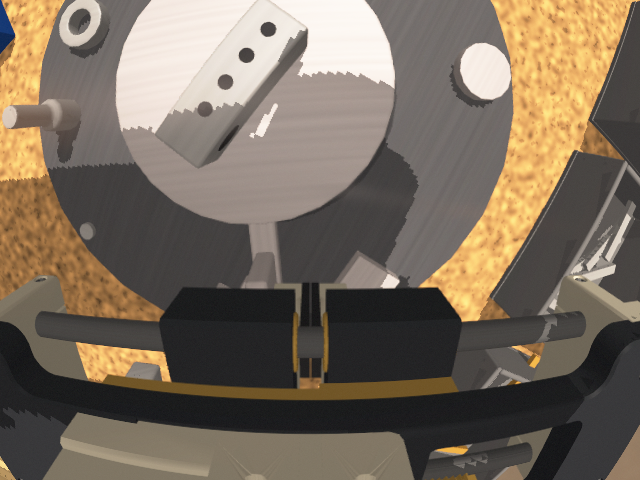

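```bash
cat > wr.py <<'E'
import numpy as np,cv2
from scipy.spatial.transform import Rotation as R
def wray(s,f,u,v,z):
    K=np.array([[f['fx'],0,f['cx']],[0,f['fy'],f['cy']],[0,0,1]])
    p=cv2.fisheye.undistortPoints(np.array([[[u,v]]],float),K,np.zeros(4))[0,0]
    A=R.from_euler('xyz',s['ee_rot']).as_matrix();M=f['mount']
    d=A@M[:3,:3]@np.r_[p,1];o=A@M[:3,3]+s['eef_pos'];return o+d*(z-o[2])/d[2]
E
python3 - <<'E'
import pickle;from wr import *
s,f=pickle.load(open('w4.pkl','rb'))
C=np.array([.5957,-.0224])
for n,u,v,z in [('spokeL',249,228,.067),('spokeR',276,228,.067),('spokeR2',281,280,.067),('tabtopL',253,255,.105),('tabtopR',271,254,.105),('discL',116,95,.07),('discR',395,85,.07),('discB',255,223,.07)]:
    p=wray(s,f,u,v,z)[:2];d=p-C;print(n,p.round(4),'r',np.hypot(*d).round(4),'ang',np.arctan2(d[1],d[0]).round(3))
im=f['pixels'][205:300,215:330,::-1];cv2.imwrite('pics/w4c.png',cv2.resize(im,None,fx=6,fy=6,interpolation=cv2.INTER_CUBIC))
E
```

```text
spokeL [ 0.6279 -0.0847] r 0.0701 ang -1.094
spokeR [ 0.64   -0.0784] r 0.0714 ang -0.901
spokeR2 [ 0.655  -0.1026] r 0.0998 ang -0.934
tabtopL [ 0.6343 -0.082 ] r 0.071 ang -0.996
tabtopR [ 0.6406 -0.0781] r 0.0716 ang -0.893
discL [ 0.535  -0.0531] r 0.068 ang -2.673
discR [0.6569 0.0115] r 0.0699 ang 0.506
discB [ 0.6294 -0.08  ] r 0.0668 ang -1.041
```

View pics/w4c.png

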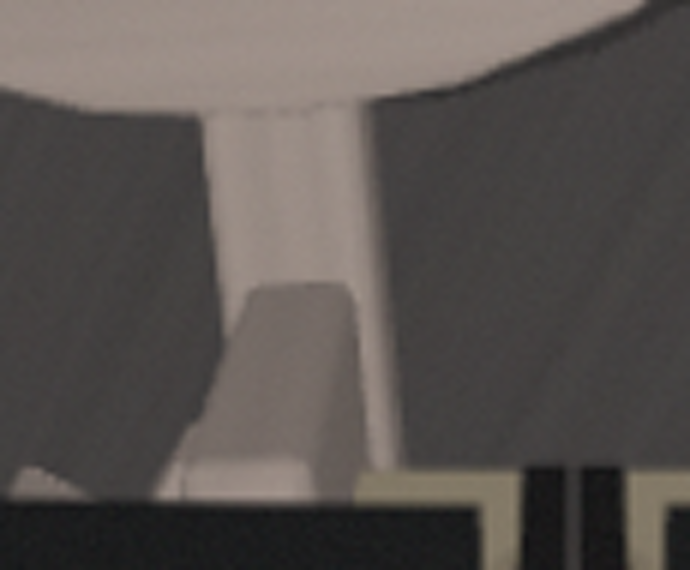

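Emit:
move_arm(
  deltas=[
    {"dp": [-1,2,-5],"rotation": [-0.5,1,0.3]},
    {"dp": [-1,2,-5],"rotation": [-0.3,1,0]},
    {"dp": [-1,1,-4],"rotation": [0,1,0]},
    {"dp": [0,0,0],"rotation": [0,0,0]},
  ],
)

```text
t: 5.43
eef_pos: [0.6574, -0.1018, 0.0861]
ee_rot: [-1.561, -0.012, -1.134]
force: [-0.0, 0.8, -0.5]
width: 0.0011
```

```bash
python3 tg.py
python3 - <<'E'
from station import arm
import cv2,pickle
s=arm.get_state();f=arm.grab_frame('wrist');pickle.dump((s,f),open('w5.pkl','wb'))
im=f['pixels'][205:300,215:330,::-1];cv2.imwrite('pics/w5c.png',cv2.resize(im,None,fx=6,fy=6,interpolation=cv2.INTER_CUBIC))
E
```

```text
t 5.43 tool-frame radial 98.0 tang 22.3 rot [-1.561 -0.012 -1.134] z 0.086 F [-0.   0.8 -0.5]
yaw to go deg 3.9
```

View pics/w5c.png

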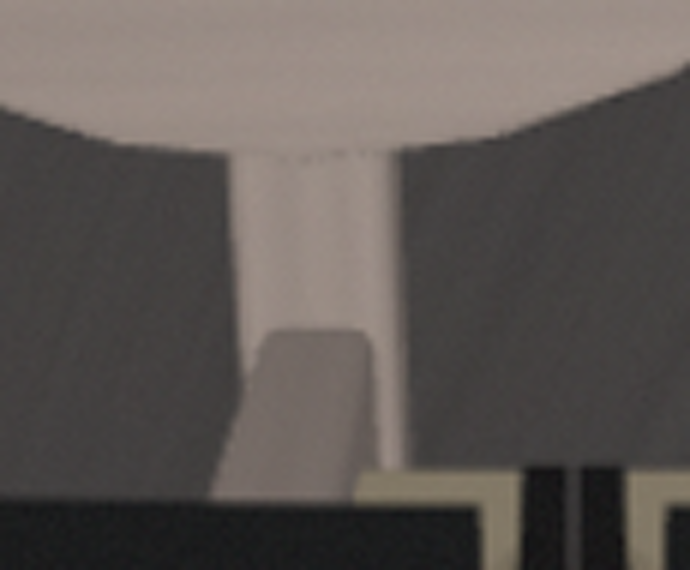

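```bash
cat > sp.py <<'E'
import pickle,sys;from wr import *
s,f=pickle.load(open(sys.argv[1],'rb'));C=np.array([.5957,-.0224])
a=list(map(float,sys.argv[2:]))
P=[wray(s,f,215+a[i]/6,205+a[i+1]/6,.067)[:2]-C for i in range(0,len(a),2)]
print([(np.hypot(*p).round(4),np.arctan2(p[1],p[0]).round(3)) for p in P]);m=(P[0]+P[1])/2;g=np.arctan2(m[1],m[0]);print('tab',g,'to go',-1.2028-g, 'mm at tab',98*(-1.2028-g))
E
python3 sp.py w5.pkl 231 162 389 162; python3 sp.py w5.pkl 236 280 396 280;python3 sp.py w4.pkl 207 140 360 140;python3 sp.py w4.pkl 215 220 372 220
```

```text
[(np.float64(0.0688), np.float64(-1.205)), (np.float64(0.0691), np.float64(-1.014))]
tab -1.1090418516051241 to go -0.09375814839487595 mm at tab -9.188298542697844
[(np.float64(0.0791), np.float64(-1.196)), (np.float64(0.0794), np.float64(-1.025))]
tab -1.110621954833812 to go -0.092178045166188 mm at tab -9.033448426286423
[(np.float64(0.0703), np.float64(-1.091)), (np.float64(0.0715), np.float64(-0.908))]
tab -0.9987803895597309 to go -0.20401961044026917 mm at tab -19.99392182314638
[(np.float64(0.0774), np.float64(-1.085)), (np.float64(0.0785), np.float64(-0.913))]
tab -0.9986729217349941 to go -0.20412707826500598 mm at tab -20.004453669970587
```

Emit:
move_arm(
  deltas=[
    {"dp": [-1,1,-4],"rotation": [-0.3,1,0.3]},
    {"dp": [-1,0,-4],"rotation": [0,1,0]},
    {"dp": [0,0,-3],"rotation": [0,1,0]},
    {"dp": [0,0,0],"rotation": [0,0,0]},
  ],
)

```text
t: 5.82
eef_pos: [0.6469, -0.1049, 0.0854]
ee_rot: [-1.565, -0.007, -1.19]
force: [1.9, -1.2, 0.9]
width: 0.0006
```

```bash
python3 tg.py
python3 - <<'E'
from station import arm
import cv2,pickle
s=arm.get_state();f=arm.grab_frame('wrist');pickle.dump((s,f),open('w6.pkl','wb'))
im=f['pixels'][205:300,215:330,::-1];cv2.imwrite('pics/w6c.png',cv2.resize(im,None,fx=6,fy=6,interpolation=cv2.INTER_CUBIC))
E
```

```text
t 5.82 tool-frame radial 95.6 tang 16.9 rot [-1.565 -0.007 -1.19 ] z 0.085 F [ 1.9 -1.2  0.9]
yaw to go deg 0.7
```

View pics/w6c.png

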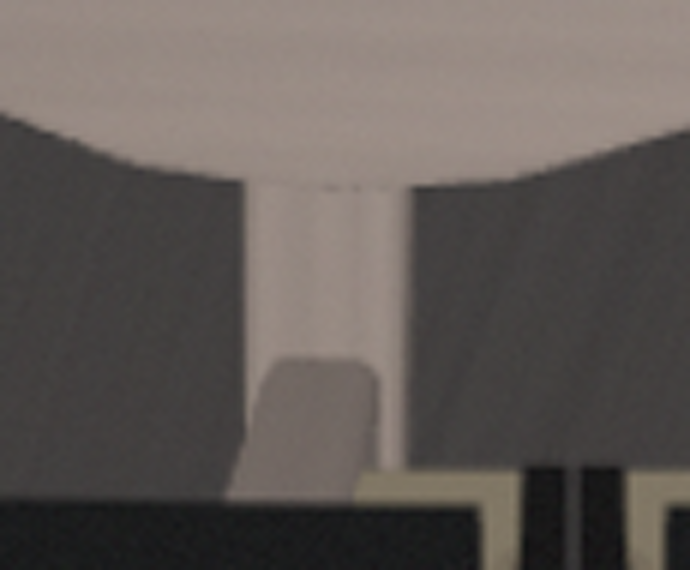

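```bash
python3 sp.py w6.pkl 246 200 405 200; python3 sp.py w6.pkl 247 300 405 300
```

```text
[(np.float64(0.0698), np.float64(-1.322)), (np.float64(0.0693), np.float64(-1.131))]
tab -1.2271345376195404 to go 0.024334537619540297 mm at tab 2.384784686714949
[(np.float64(0.0786), np.float64(-1.311)), (np.float64(0.0781), np.float64(-1.141))]
tab -1.226296265051396 to go 0.023496265051395904 mm at tab 2.3026339750367986
```

The tab reads about 0.024 rad past the cross, which is 3 mm at the pointer and within tolerance. I back off and lift.

Emit:
move_arm(
  deltas=[
    {"dp": [0,0,12],"rotation": [0,0,0]},
    {"dp": [0,-5,12],"rotation": [0,0,0]},
    {"dp": [0,-35,0],"rotation": [0,0,0]},
    {"dp": [0,-40,0],"rotation": [0,-3,0]},
    {"dp": [0,-30,0],"rotation": [0,-6,0]},
  ],
)

```text
t: 6.28
eef_pos: [0.6622, -0.0938, 0.1866]
ee_rot: [-1.59, 0.007, -1.033]
force: [0.8, 0.1, 0.8]
width: 0.0003
```

```bash
python3 go.py .46 .131 .2 0
```

```text
t 6.28 p [ 0.6622 -0.0938  0.1866] rot [-1.59   0.007 -1.033] F [0.8 0.1 0.8] w 0.0
 d mm [-296.7  -10.2  -58.8] rot deg [  0.82 -59.19  -0.95]
```

Emit:
move_arm(
  deltas=[
    {"dp": [-29,-5,-6],"rotation": [0.5,-6,-0.5]},
    {"dp": [-29,-3,-3],"rotation": [0.3,-6,-0.3]},
    {"dp": [-29,-2,0],"rotation": [0,-6,0]},
    {"dp": [-29,-2,4],"rotation": [0,-6,0]},
    {"dp": [-29,0,6],"rotation": [0,-6,0]},
  ],
)

```text
t: 6.7
eef_pos: [0.5647, 0.0153, 0.2035]
ee_rot: [-1.577, -0.005, -0.488]
force: [0.6, 0.3, 0.7]
width: 0.0004
```

```bash
python3 go.py .46 .131 .2 0
```

```text
t 6.7 p [0.5647 0.0153 0.2035] rot [-1.577 -0.005 -0.488] F [0.6 0.3 0.7] w 0.0
 d mm [-146.7    2.4   53.1] rot deg [  0.44 -27.96   0.19]
```

Emit:
move_arm(
  deltas=[
    {"dp": [-28,0,10],"rotation": [0.3,-6,0]},
    {"dp": [-27,0,13],"rotation": [0,-6,0]},
    {"dp": [-25,0,16],"rotation": [0,-6,0]},
    {"dp": [-23,0,18],"rotation": [0,-6,0]},
    {"dp": [-21,0,20],"rotation": [0,-4,0]},
  ],
)

```text
t: 7.12
eef_pos: [0.4569, 0.129, 0.2012]
ee_rot: [-1.577, 0.006, 0.028]
force: [0.2, 0.9, 0.6]
width: 0.0004
```

```bash
python3 go.py .465 .131 .2 0
python3 - <<'E'
from station import arm
import cv2,pickle
s=arm.get_state()
for n in('top','scene','wrist'):
    f=arm.grab_frame(n);pickle.dump((s,f),open(n+'7.pkl','wb'))
    im=f['pixels'][:,:,::-1]
    if n=='top':im=cv2.resize(im[120:300,250:460],None,fx=3.8,fy=3.3,interpolation=cv2.INTER_CUBIC)
    cv2.imwrite(f'pics/{n}7.png',im)
E
```

```text
t 7.12 p [0.4569 0.129  0.2012] rot [-1.577  0.006  0.028] F [0.2 0.9 0.6] w 0.0
 d mm [8.2 1.2 1.8] rot deg [ 0.33  1.6  -0.35]
```

View pics/scene7.png

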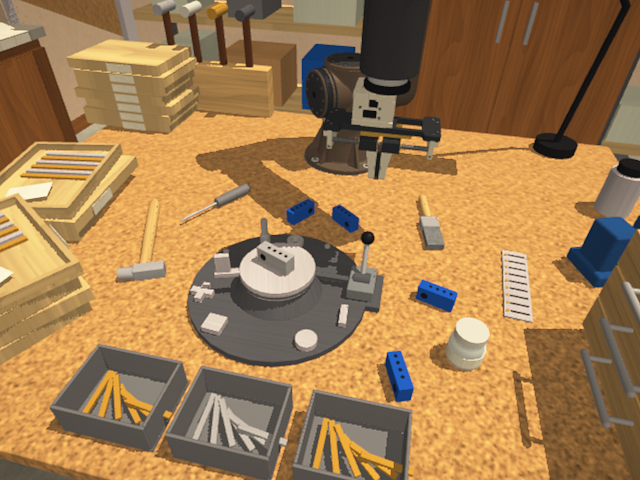

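View pics/top7.png

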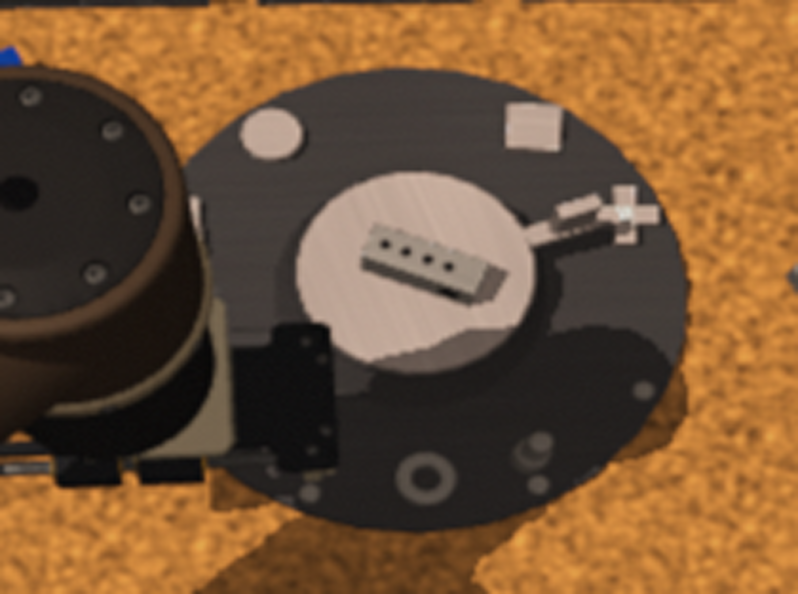

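Run:
```python
from h import *
s,f=pickle.load(open('top7.pkl','rb'))
p=ray(f,250+579/3.8,120+208/3.3,.105)[:2]-[.5957,-.0224];print(np.hypot(*p),np.arctan2(p[1],p[0]))
```

```text
0.09760356682044187 -1.255119661701888
```

Emit:
move_arm(
  deltas=[
    {"dp": [6,35,2],"rotation": [0.3,1,0]},
    {"dp": [2,35,0],"rotation": [0,0.5,0]},
    {"dp": [0,25,0],"rotation": [0,0,0]},
    {"dp": [0,10,0],"rotation": [0,0,0]},
    {"dp": [0,0,0],"rotation": [0,0,0]},
  ],
)

```text
t: 7.68
eef_pos: [0.4674, 0.1325, 0.0943]
ee_rot: [-1.57, 0.004, -0.005]
force: [-0.3, -0.6, -0.1]
width: 0.0003
```

```bash
python3 go.py .574 .1315 .095 .0
```

```text
t 7.68 p [0.4674 0.1325 0.0943] rot [-1.57   0.004 -0.005] F [-0.3 -0.6 -0.1] w 0.0
 d mm [106.6  -1.1  -0.5] rot deg [-0.05 -0.29 -0.25]
```

Run:
```python
from h import *
s,f=pickle.load(open('top7.pkl','rb'))
cv2.imwrite('pics/tab7.png',cv2.resize(f['pixels'][168:208,380:430,::-1],None,fx=14,fy=14,interpolation=0))
```

```text
(no output)
```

View pics/tab7.png

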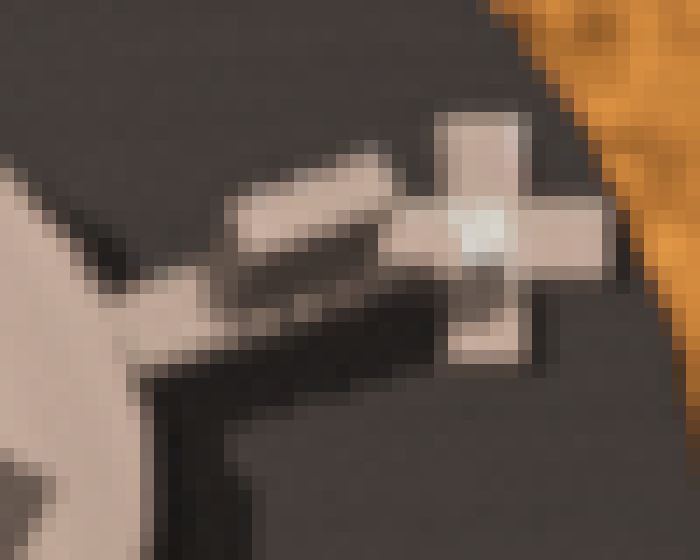

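The refined top-view reading of the tab is about -1.23 rad, which agrees with the wrist reading and leaves about 3 mm at the pointer. Next I push the lever.

Emit:
move_arm(
  deltas=[
    {"dp": [12,0,0],"rotation": [0,0,0]},
    {"dp": [12,0,0],"rotation": [0,0,0]},
    {"dp": [12,0,0],"rotation": [0,0,0]},
    {"dp": [12,0,0],"rotation": [0,0,0]},
    {"dp": [12,0,0],"rotation": [0,0,0]},
  ],
)

```text
t: 8.1
eef_pos: [0.5328, 0.131, 0.0961]
ee_rot: [-1.571, 0.006, -0.007]
force: [-1.5, 0.3, 1.0]
width: 0.0005
```

```bash
python3 go.py .574 .1325 .095 .0
```

```text
t 8.1 p [0.5328 0.131  0.0961] rot [-1.571  0.006 -0.007] F [-1.5  0.3  1. ] w 0.0
 d mm [41.1  0.9  1.8] rot deg [ 0.02 -0.43 -0.37]
```

Emit:
move_arm(
  deltas=[
    {"dp": [10,0,1],"rotation": [0,0,0]},
    {"dp": [10,0,0],"rotation": [0,0,0]},
    {"dp": [8,0,0],"rotation": [0,0,0]},
    {"dp": [5,0,0],"rotation": [0,0,0]},
    {"dp": [3,0,0],"rotation": [0,0,0]},
  ],
)

```text
t: 8.52
eef_pos: [0.5736, 0.1306, 0.0984]
ee_rot: [-1.571, 0.013, -0.013]
force: [-27.4, 11.1, 16.6]
width: 0.0003
```

Emit:
move_arm(
  deltas=[
    {"dp": [3,0,0],"rotation": [0,0,0]},
    {"dp": [2,0,0],"rotation": [0,0,0]},
  ],
)

```text
t: 8.68
eef_pos: [0.5727, 0.1309, 0.0988]
ee_rot: [-1.57, 0.025, -0.015]
force: [-12.9, 5.4, 7.0]
width: 0.0005
```

```bash
python3 go.py .574 .1325 .095 .0
python3 - <<'E'
from station import arm
import cv2,pickle
s=arm.get_state()
for n in('scene','wrist'):
    f=arm.grab_frame(n);pickle.dump((s,f),open(n+'8.pkl','wb'))
    im=f['pixels'][:,:,::-1]
    cv2.imwrite(f'pics/{n}8.png',im)
E
```

```text
t 8.68 p [0.5727 0.1309 0.0988] rot [-1.57   0.025 -0.015] F [-12.9   5.4   7. ] w 0.0
 d mm [1.4 3.7 1.6] rot deg [-0.03 -0.86 -1.43]
```

View pics/scene8.png

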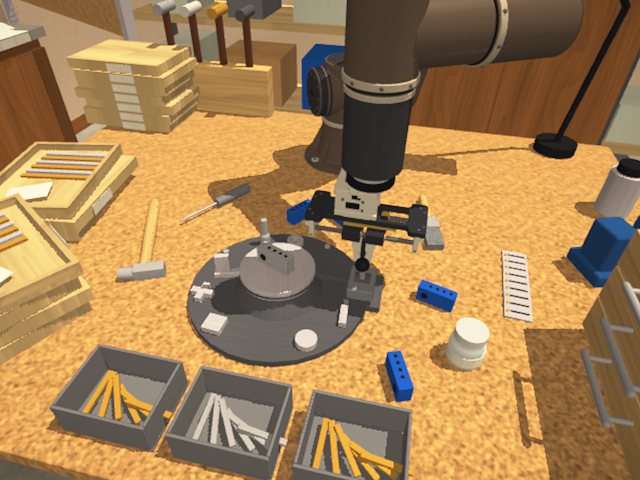

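The end stop shows as a 27 N reaction at TCP x = 0.573, where I predicted it. In the picture the knob is over at (362,265). I retreat.

Emit:
move_arm(
  deltas=[
    {"dp": [-15,0,0],"rotation": [0,0,0]},
    {"dp": [-25,0,0],"rotation": [0,0,0]},
    {"dp": [-25,-5,0],"rotation": [0,0,0]},
    {"dp": [-25,-25,0],"rotation": [0,0,0]},
    {"dp": [-10,-35,0],"rotation": [0,0,0]},
  ],
)

```text
t: 9.2
eef_pos: [0.4721, 0.1306, 0.1631]
ee_rot: [-1.576, 0.033, -0.019]
force: [0.2, 0.0, -0.3]
width: 0.0002
```

Emit:
move_arm(
  deltas=[
    {"dp": [0,-35,0],"rotation": [0,0,0]},
    {"dp": [0,-20,30],"rotation": [0,0,0]},
    {"dp": [0,0,35],"rotation": [0,0,0]},
    {"dp": [0,0,20],"rotation": [0,0,0]},
    {"dp": [0,0,0],"rotation": [0,0,0]},
  ],
)

```text
t: 9.62
eef_pos: [0.4789, 0.2196, 0.2351]
ee_rot: [-1.563, 0.016, -0.02]
force: [0.7, 1.2, 0.7]
width: 0.0004
```

Emit:
move_arm(
  deltas=[
    {"dp": [0,0,0],"rotation": [0,0,0]},
    {"dp": [0,0,0],"rotation": [0,0,0]},
    {"dp": [0,0,0],"rotation": [0,0,0]},
  ],
)

```text
t: 9.87
eef_pos: [0.4801, 0.2201, 0.2368]
ee_rot: [-1.561, 0.014, -0.018]
force: [0.1, -0.3, 0.1]
width: 0.0001
```

```bash
python3 go.py .574 .1325 .095 .0
python3 - <<'E'
from station import arm
from h import *
for n in('scene','top'):
    f=arm.grab_frame(n)
    im=f['pixels'][:,:,::-1]
    im=im[120:300,250:460] if n=='top' else im[200:380,180:420]
    cv2.imwrite(f'pics/{n}9.png',cv2.resize(im,None,fx=3.3,fy=3.3,interpolation=cv2.INTER_CUBIC))
    pickle.dump(f,open(n+'9.pkl','wb'))
E
```

```text
t 9.87 p [0.4801 0.2201 0.2368] rot [-1.561  0.014 -0.018] F [ 0.1 -0.3  0.1] w 0.0
 d mm [ 97.5 139.7 -87.2] rot deg [-0.54 -1.06 -0.78]
```

View pics/scene9.png

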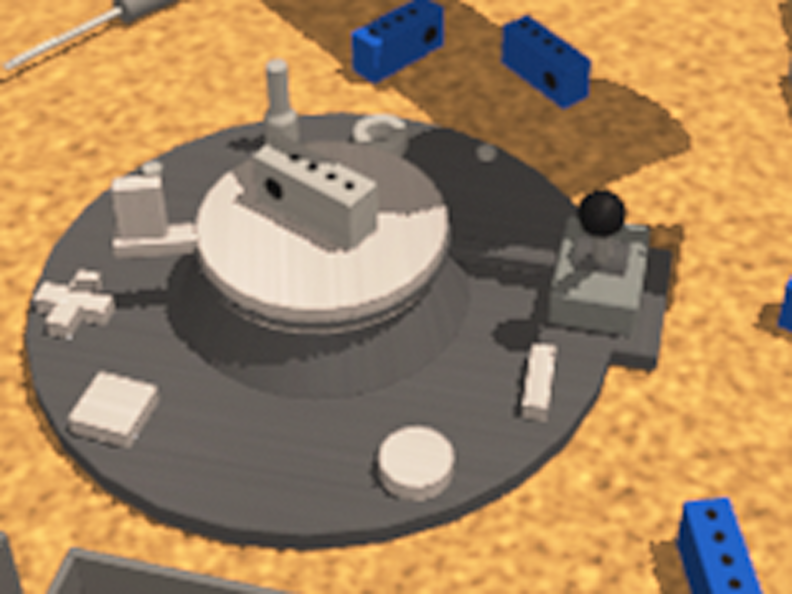

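View pics/top9.png

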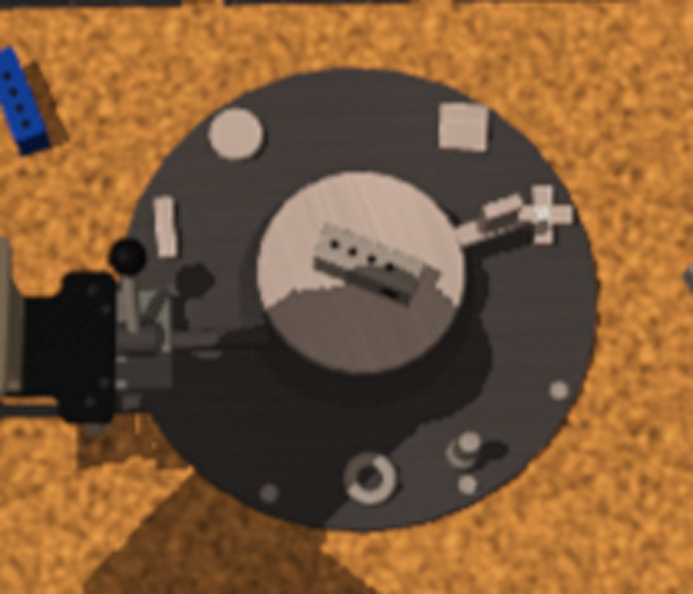

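Run:
```python
from h import *
from station import arm
f=pickle.load(open('top9.pkl','rb'));print('knob',ray(f,250+127/3.3,120+256/3.3,.107))
p=ray(f,250+503/3.3-.3,120+206.5/3.3-.3,.105)[:2]-[.5957,-.0224];print(np.hypot(*p),np.arctan2(p[1],p[0]))
k=ray(f,250+127/3.3,120+256/3.3,.107)
if abs(k[0]-.596)<.006: print(arm.job_done())
```

```text
knob [0.59685727 0.13192146 0.107     ]
0.09772963348913206 -1.236944686305075
the job is handed in; nothing more can be done
None
```

I pushed the tab clockwise with the shut fingertips until it pointed at the cross plug, which sits at -70° on the stand. I then pushed the brake lever to its stop, moved clear and handed the job in at about 10 s. No verdict was reported.

- **Tab:** the last top view put the tab about 0.03 rad past the cross, about 5 mm at the pointer against the 14 mm limit. An earlier wrist view gave 0.024 rad. One rougher top reading gave 0.05 rad, about 7 mm, also inside the limit.
- **Brake lever:** the knob was measured at x = 0.597, y = 0.132, against a computed fully-over position of x = 0.596, y = 0.133. The push ended on the stop with about a 27 N push-back along x (34 N in all at the wrist), well under the 120 N wrist limit.
- **Other things:** in the last pictures the anvil block still lies on the middle of the disc and the punch and ring stand where they were. I judged these by eye, without measuring them. I also did not look at the jar, hammer, scraper, reed plate or brush again after moving clear. The force reading with the arm clear was near zero.

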